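Fit the calorimeter vessel and clear the spares

TASK

Find out by trying which of the flanged metal vessels goes all the way into the blue jacket on the stirrer, leave that one in, put the red lid on it and press down until the vessel's flange is fully home on the jacket's rim. Stand every other vessel upright on the narrow wooden ledge. Leave the wash bottle, the glass beaker and the tube rack where they are.

Things in the scene. Friction and masses are not known exactly. Their poses are not given: they have to be found in the camera images.
- jacket_rim (a point): Centre of the rim (top face) of the blue round jacket, 96 mm outside, standing fixed on a stirrer plate; rim 122 mm above the bench, z up. Its round bore opens here; diameter (46-66 mm) and depth (54-86 mm) vary from start to start, unmarked. One vessel fits, with 3 mm play all round, 2 mm below; any other does not enter, or strikes the floor with its flange 14 mm or more above the rim.
- stirrer: Fixed black stirrer plate, 132 mm across, 30 mm high, under the jacket in use (spares stand elsewhere); origin under its centre. Round the jacket's mouth lies an orange sealing ring (inside 74, outside 89 mm), 6 mm proud of the rim: a fitting vessel's flange first rests on it. It yields only to a push over 8 N, sinks level with the rim, so that the flange meets the rim, and stays down.
- ledge_top (a point): Centre of the top face of the narrow wooden ledge, a fixed plank 60 mm wide (x of this frame) and 420 mm long (y of this frame), its top 80 mm above the bench. z points up.
- vessel_1_neck (a point): Middle of the neck of metal vessel 1, 0.3 kg, z up: flat-footed round body 84 mm long (40-60 mm diameter, unmarked; foot bevelled 3 mm), then a flange 84 mm across, 4 mm thick, then an open neck, 46 mm outside, 40 mm inside, 44 mm tall. The point is on the axis, 22 mm above the flange's top, 26 mm above its underside, 22 mm below the mouth, 110 mm above the foot. Flange and neck are alike on all vessels.
- vessel_2_neck (a point): Middle of the neck of metal vessel 2, 0.3 kg, z up: flat-footed round body 68 mm long (40-60 mm diameter, unmarked; foot bevelled 3 mm), then a flange 84 mm across, 4 mm thick, then an open neck, 46 mm outside, 40 mm inside, 44 mm tall. The point is on the axis, 22 mm above the flange's top, 26 mm above its underside, 22 mm below the mouth, 94 mm above the foot. Flange and neck are alike on all vessels.
- vessel_3_neck (a point): Middle of the neck of metal vessel 3, 0.3 kg, z up: flat-footed round body 52 mm long (40-60 mm diameter, unmarked; foot bevelled 3 mm), then a flange 84 mm across, 4 mm thick, then an open neck, 46 mm outside, 40 mm inside, 44 mm tall. The point is on the axis, 22 mm above the flange's top, 26 mm above its underside, 22 mm below the mouth, 78 mm above the foot. Flange and neck are alike on all vessels.
- vessel_4_neck (a point): Middle of the neck of metal vessel 4 (not always there), 0.3 kg, z up: flat-footed round body 68 mm long (40-60 mm diameter, unmarked; foot bevelled 3 mm), then a flange 84 mm across, 4 mm thick, then an open neck, 46 mm outside, 40 mm inside, 44 mm tall. The point is on the axis, 22 mm above the flange's top, 26 mm above its underside, 22 mm below the mouth, 94 mm above the foot. Flange and neck are alike on all vessels.
- vessel_5_neck (a point): Middle of the neck of metal vessel 5 (not always there), 0.3 kg, z up: flat-footed round body 84 mm long (40-60 mm diameter, unmarked; foot bevelled 3 mm), then a flange 84 mm across, 4 mm thick, then an open neck, 46 mm outside, 40 mm inside, 44 mm tall. The point is on the axis, 22 mm above the flange's top, 26 mm above its underside, 22 mm below the mouth, 110 mm above the foot. Flange and neck are alike on all vessels.
- lid_knob (a point): Middle of the upright black knob (24 mm diameter, 30 mm tall) on the red lid, a disc 56 mm across, 8 mm thick, with a plug below, 34 mm diameter, 12 mm long, 3 mm play in a vessel's neck. The point is on the axis, 23 mm above the disc's underside, 35 mm above the plug's end, on which the lid stands; z up. With the disc flat on a neck it is 45 mm above that vessel's neck point. 0.09 kg.
- wash_bottle: White wash bottle with red cap, 62 mm across, 160 mm tall, a bystander; origin at the centre of its underside.
- beaker: Small glass beaker, 72 mm across, 90 mm tall, a bystander; origin at the centre of its underside.
- tube_rack: White test-tube rack, 60 x 180 mm and about 110 mm tall with its tubes, a bystander; origin at the centre of its underside.
Things that resemble listed ones, but are neither listed nor needed, are in the scene too. What is shaped like the part that bears vessel_3_neck but yellow is not meant.

How it is judged (in metres and radians):
At the end, for the whole second after the job is handed in: The fitting vessel is in the jacket, its flange within 2.5 mm of the rim and centred within 5 mm, the lid flat on its neck (3 mm); every other vessel stands upright on the ledge, within 20 mm of its middle line and 10 mm or more from its ends ((((horizontal distance between vessel_1_neck and jacket_rim below 0.005 m and z of vessel_1_neck in the frame of jacket_rim between 0.022 and 0.0285 m and angle between vessel_1_neck's own z axis and vertical below 0.06 rad) and (horizontal distance between lid_knob and vessel_1_neck below 0.006 m and z of lid_knob in the frame of vessel_1_neck between 0.04 and 0.048 m and angle between lid_knob's own z axis and vertical below 0.08 rad)) or ((horizontal distance between vessel_2_neck and jacket_rim below 0.005 m and z of vessel_2_neck in the frame of jacket_rim between 0.022 and 0.0285 m and angle between vessel_2_neck's own z axis and vertical below 0.06 rad) and (horizontal distance between lid_knob and vessel_2_neck below 0.006 m and z of lid_knob in the frame of vessel_2_neck between 0.04 and 0.048 m and angle between lid_knob's own z axis and vertical below 0.08 rad)) or ((horizontal distance between vessel_3_neck and jacket_rim below 0.005 m and z of vessel_3_neck in the frame of jacket_rim between 0.022 and 0.0285 m and angle between vessel_3_neck's own z axis and vertical below 0.06 rad) and (horizontal distance between lid_knob and vessel_3_neck below 0.006 m and z of lid_knob in the frame of vessel_3_neck between 0.04 and 0.048 m and angle between lid_knob's own z axis and vertical below 0.08 rad))) and ((horizontal distance between vessel_1_neck and jacket_rim below 0.005 m and z of vessel_1_neck in the frame of jacket_rim between 0.022 and 0.0285 m and angle between vessel_1_neck's own z axis and vertical below 0.06 rad) or (x of vessel_1_neck in the frame of ledge_top between -0.02 and 0.02 m and y of vessel_1_neck in the frame of ledge_top between -0.2 and 0.2 m and z of vessel_1_neck in the frame of ledge_top between 0.105 and 0.115 m and angle between vessel_1_neck's own z axis and vertical below 0.08 rad)) and ((horizontal distance between vessel_2_neck and jacket_rim below 0.005 m and z of vessel_2_neck in the frame of jacket_rim between 0.022 and 0.0285 m and angle between vessel_2_neck's own z axis and vertical below 0.06 rad) or (x of vessel_2_neck in the frame of ledge_top between -0.02 and 0.02 m and y of vessel_2_neck in the frame of ledge_top between -0.2 and 0.2 m and z of vessel_2_neck in the frame of ledge_top between 0.089 and 0.099 m and angle between vessel_2_neck's own z axis and vertical below 0.08 rad)) and ((horizontal distance between vessel_3_neck and jacket_rim below 0.005 m and z of vessel_3_neck in the frame of jacket_rim between 0.022 and 0.0285 m and angle between vessel_3_neck's own z axis and vertical below 0.06 rad) or (x of vessel_3_neck in the frame of ledge_top between -0.02 and 0.02 m and y of vessel_3_neck in the frame of ledge_top between -0.2 and 0.2 m and z of vessel_3_neck in the frame of ledge_top between 0.073 and 0.083 m and angle between vessel_3_neck's own z axis and vertical below 0.08 rad)) and ((horizontal distance between vessel_4_neck and jacket_rim below 0.005 m and z of vessel_4_neck in the frame of jacket_rim between 0.022 and 0.0285 m and angle between vessel_4_neck's own z axis and vertical below 0.06 rad) or (x of vessel_4_neck in the frame of ledge_top between -0.02 and 0.02 m and y of vessel_4_neck in the frame of ledge_top between -0.2 and 0.2 m and z of vessel_4_neck in the frame of ledge_top between 0.089 and 0.099 m and angle between vessel_4_neck's own z axis and vertical below 0.08 rad)) and ((horizontal distance between vessel_5_neck and jacket_rim below 0.005 m and z of vessel_5_neck in the frame of jacket_rim between 0.022 and 0.0285 m and angle between vessel_5_neck's own z axis and vertical below 0.06 rad) or (x of vessel_5_neck in the frame of ledge_top between -0.02 and 0.02 m and y of vessel_5_neck in the frame of ledge_top between -0.2 and 0.2 m and z of vessel_5_neck in the frame of ledge_top between 0.105 and 0.115 m and angle between vessel_5_neck's own z axis and vertical below 0.08 rad))); the robot touches nothing.
It fails at once if the wash bottle is pushed more than 3 cm from its place or knocked over (distance of wash_bottle from where it was at the start of the episode above 0.03 m or angle between wash_bottle's own z axis and vertical above 0.5 rad).
It fails at once if the glass beaker is pushed more than 3 cm from its place or knocked over (distance of beaker from where it was at the start of the episode above 0.03 m or angle between beaker's own z axis and vertical above 0.5 rad).
It fails at once if the tube rack is pushed more than 3 cm from its place or knocked over (distance of tube_rack from where it was at the start of the episode above 0.03 m or angle between tube_rack's own z axis and vertical above 0.5 rad).
Of vessel_4, vessel_5 only 1 to 2 are there at a start; the rules pass over those that are not, and their reading is None.
At some moment in a run one of lid may be knocked a few centimetres aside while the robot is not near it.
It also fails if it takes over 210 s, if anything falls off the work surface, if the arm or the gripper's body presses on something with over 40 N, if the wrist force passes 120 N, or if a joint passes its speed limit or range.

ROBOT

A 6-joint arm with a two-finger parallel gripper is mounted at the origin on the work surface. World frame = base frame: x ahead of the robot, y to its left, z up, the work surface at z = 0. Lengths are in m, angles in degrees, forces in N, time in s.
With the tool pointing down it reaches from about 0.3 to 0.75 m from the base axis. Payload 8.5 kg.
Tool frame: the origin (TCP) lies midway between the tips of the shut fingers; the grasp point (between the pads) lies 19 mm behind it; z points along the fingers, y is the direction in which the jaws open and shut (so a half turn about z gives the same grasp; the last joint's range is limited). The gripper opens to 85 mm and grips with 20 to 120 N. Pads are 22 mm wide; open, the fingers measure 114 mm over their backs; the gripper's body (76 mm by 85 mm) begins 54 mm behind the grasp point. The pads swing forward as they close: fully open they stand 13 mm farther back than shut.
Start: joints at [-87.966, 21.807, 74.336, -0, 83.858, -12.336], TCP at [0.136, -0.533, 0.231] pointing down, gripper open.
Joint ranges: [-178.18, 178.18], [-50.72, 133.34], [12.68, 142.11], [-81.47, 261.47], [9.98, 163.14], [-165.26, 165.26]. Speed limits (degrees/s): [136.94, 136.94, 180, 180, 180, 180].

INTERFACE

Orientations are given as a 3x3 rotation matrix whose columns are the frame's x, y, z axes.
In Python, from rig import env gives the robot as it stands.
- The arm moves only by the shell command python3 -m inch 'ROWS' [FORCE]. ROWS is text: rows parted by semicolons, each of 5 numbers parted by spaces: the finger opening in mm, from 0 to 85.4, then the shift along the tool's x, y, z in mm, then the turn about the tool's z in degrees. In form: jaw dx dy dz turn; .... A call has 1 to 10 rows; each row is the pose to reach, as a shift and turn from the pose commanded when the call began, along the tool's axes at that moment; what a row does not reach only later rows make up. A row lasts 1/8 s, in which the tool goes at most 62.5 mm and 10.7 degrees, less where a joint would pass 70% of its speed; a pose out of reach is approached as far as the arm can. A call with a gripper value outside its range is refused whole. The fingers move at their own pace and stop on an object; FORCE is the grip in N (left out, the last holds). Time passes only in rows, so rows that repeat a pose let the fingers close. It gives the time, the measured TCP pose, the force and the opening at its end, in the units of the state.
- env.observe(): the state, without advancing time (a new reading comes with each control period).
- env.get_image(name): name is "side" or "top" or "wrist"; returns a dict with "color" (480x640x3 uint8, blue, green, red), "range_z" (480x640 float32, m along the optical axis (not along the pixel's ray), 0 where there is no reading), "fov_y" (degrees; the focal length in pixels is half the picture's height over the tangent of half this angle, whatever the lens; pixels are square), "cx", "cy" (the principal point, pixels), "R" (3x3) and "t" (3): a world point X has camera coordinates R X + t. Camera axes: x right, y down, z forward; pixel columns grow to the right and rows downward; lengths in m; the calibration is good to about 2 mm. A picture is of the moment at which its call begins.
- env.close_job(): hands the job in, once; it reports no verdict.
The state is a dict: "time_s": time; "q": joint angles; "qvel": joint speeds; "joint_efforts": joint torques, N m; "position": TCP position; "tool_rot": TCP orientation; "ft_force": force on the tool from outside, world axes, zero at the start; "wrist_torque": the same for the moment, N m; "grip_width": finger opening in m.
Only numpy, scipy, OpenCV 4.12 (cv2) and the standard library are available. Lean on these libraries where they do the work, as an engineer would, in place of code of your own. Each camera call takes 0.05 s, during which the arm holds its last target.

## Working session

There is one attempt and no reset: what is moved stays moved. The work goes in short steps, Python scripts to look and compute and a shell command to move; the robot and the scene stay as the last step left them, time stands still between calls to the robot, and variables do not carry over. Pictures are saved under pics/ and viewed, and the job is handed in when it is done.

```bash
ls; mkdir -p pics; python3 - <<'E'
from rig import env
import cv2
print(env.observe())
for n in("side","top","wrist"):
    d=env.get_image(n);cv2.imwrite(f"pics/{n}0.png",d["color"]);print(n,d["fov_y"],d["cx"],d["cy"],d["R"],d["t"],(d["range_z"]>0).mean())
E
```

```text
pics
{'time_s': 0.0, 'q': array([-8.79667462e+01,  2.18426805e+01,  7.43849548e+01, -7.88019335e-04,
        8.38580335e+01, -1.23352383e+01]), 'qvel': array([-0.07698556,  0.01457424, -0.09130033, -0.07953591, -0.03151568,
        0.05857463]), 'joint_efforts': array([-2.83710369e-04, -4.48460448e+01, -2.31276870e+01, -1.78524551e-04,
        4.72665604e-03, -2.67210442e-05]), 'position': array([ 0.13647517, -0.53249778,  0.23069475]), 'tool_rot': array([[ 9.68719416e-01,  2.48158595e-01, -6.67149819e-05],
       [ 2.48158416e-01, -9.68718313e-01,  1.49377406e-03],
       [ 3.06064848e-04, -1.46360382e-03, -9.99998882e-01]]), 'ft_force': array([-0.41743129,  0.85321835,  0.27698451]), 'wrist_torque': array([-0.02298365, -0.01374182,  0.00409775]), 'grip_width': 0.08529286114360785}
side 48.75357029871889 324.65682564597154 231.67895552825132 [[-0.88368679 -0.46782097 -0.01553042]
 [-0.35468297  0.69088926 -0.6299778 ]
 [ 0.30544663 -0.55119468 -0.77645784]] [0.52983334 0.19891271 1.41988529] 0.9961197916666666
top 54.98584558126001 321.79368011016277 239.10117090985716 [[-0.01625861 -0.99972677  0.01679441]
 [-0.99703156  0.01494596 -0.07552941]
 [ 0.07525777 -0.01797256 -0.99700213]] [0.07935222 0.5188232  1.07186906] 0.995986328125
wrist 71.8848812611912 317.4778966333564 238.27591318766025 [[ 0.24819483 -0.96870912 -0.00140202]
 [-0.92599012 -0.23767427  0.29334833]
 [-0.28450243 -0.07150928 -0.9560046 ]] [-0.54833419 -0.03763235  0.3796487 ] 0.995927734375
```

View pics/side0.png

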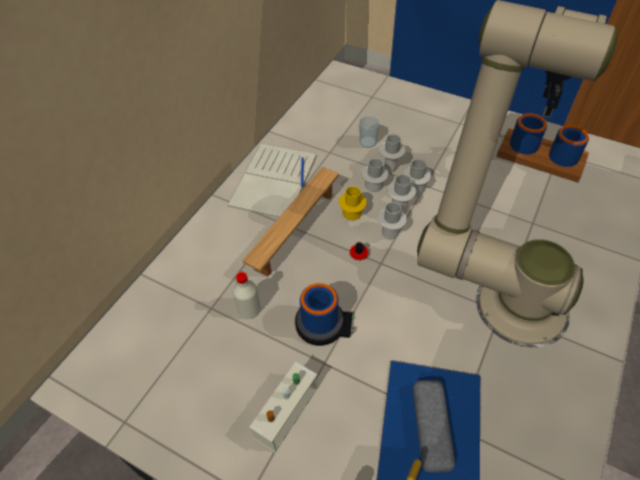

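View pics/top0.png

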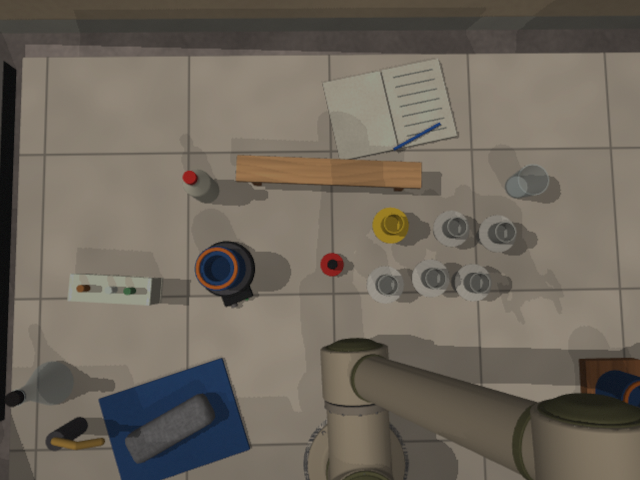

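View pics/wrist0.png

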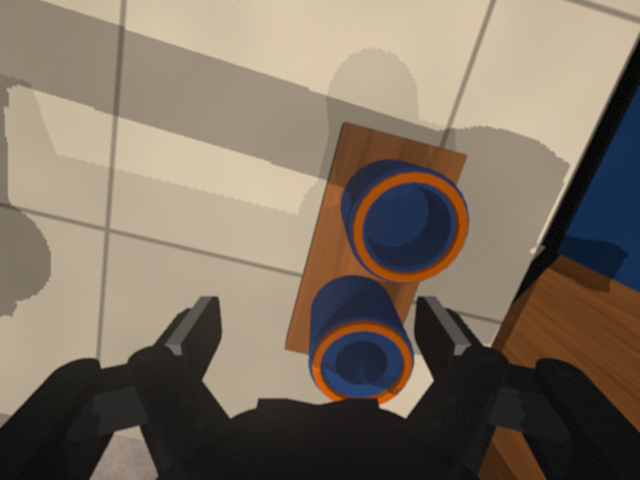

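```bash
cat > h.py <<'E'
import numpy as np,cv2
from rig import env
def cam(n):
    d=env.get_image(n); f=240/np.tan(np.radians(d["fov_y"]/2)); d["f"]=f
    v,u=np.mgrid[0:480,0:640]; z=d["range_z"]
    P=np.stack([(u-d["cx"])/f*z,(v-d["cy"])/f*z,z],-1)
    d["W"]=(P-d["t"])@d["R"]; return d
def ray(d,u,v,zp):
    r=np.array([(u-d["cx"])/d["f"],(v-d["cy"])/d["f"],1])@d["R"]; c=-d["R"].T@d["t"]
    return c+r*(zp-c[2])/r[2]
E
python3 - <<'E'
from h import *
d=cam("top");np.savez("top0.npz",W=d["W"],c=d["color"])
W=d["W"];hsv=cv2.cvtColor(d["color"],cv2.COLOR_BGR2HSV)
print("floor z",np.median(W[300:400,250:300,2]))
z=W[...,2]
m=((z>0.03)&(z<0.2)).astype(np.uint8)
n,l,s,c=cv2.connectedComponentsWithStats(m)
for i in range(1,n):
    if s[i,4]>80:
        q=l==i; zz=z[q]; top=np.percentile(zz,97)
        qq=q&(z>top-.006); p=W[qq]
        lo,hi=p[:,:2].min(0),p[:,:2].max(0)
        (cx,cy),r=cv2.minEnclosingCircle((p[:,:2]*1000).astype(np.float32))
        print(i,s[i],"top z %.3f"%top,"circ",round(cx,1),round(cy,1),round(r,1),"bbox",lo.round(3),hi.round(3),"rgbhsv",np.median(hsv[q],0))
v=np.zeros((480,640),np.uint8);v=np.clip(z*1500,0,255).astype(np.uint8)
cv2.imwrite("pics/z0.png",cv2.applyColorMap(v,cv2.COLORMAP_JET))
cv2.imwrite("pics/crop0.png",cv2.resize(d["color"][150:310,180:560],None,fx=2.1,fy=2.1,interpolation=cv2.INTER_CUBIC))
E
```

```text
floor z -0.00021128536497176803
1 [ 235  155  187   35 4992] top z 0.083 circ 669.9 54.8 211.4 bbox [ 0.628 -0.156] [0.709 0.266] rgbhsv [ 15. 126. 140.]
2 [508 164  41  34 813] top z 0.091 circ 643.3 -404.0 37.3 bbox [ 0.607 -0.441] [ 0.678 -0.368] rgbhsv [30. 14. 99.]
3 [182 170  35  32 839] top z 0.161 circ 642.1 347.4 14.8 bbox [0.628 0.334] [0.656 0.361] rgbhsv [21. 38. 94.]
4 [ 372  208   37   36 1031] top z 0.100 circ 546.5 -85.5 23.1 bbox [ 0.525 -0.107] [ 0.569 -0.063] rgbhsv [ 23. 194. 135.]
5 [ 433  211   36   36 1027] top z 0.100 circ 537.0 -224.9 23.2 bbox [ 0.514 -0.246] [ 0.559 -0.202] rgbhsv [ 20.  25. 113.]
6 [ 478  216   38   37 1102] top z 0.132 circ 520.3 -318.2 23.9 bbox [ 0.499 -0.341] [ 0.543 -0.295] rgbhsv [ 20.  25. 111.]
7 [ 194  244   57   51 2004] top z 0.130 circ 453.7 297.4 46.6 bbox [0.408 0.252] [0.499 0.343] rgbhsv [108. 154.  59.]
11 [327 260  10  10  83] top z 0.053 circ 459.4 49.9 11.5 bbox [0.449 0.04 ] [0.469 0.061] rgbhsv [ 3. 11. 27.]
12 [ 412  260   37   38 1120] top z 0.132 circ 424.0 -165.9 23.5 bbox [ 0.402 -0.189] [ 0.447 -0.143] rgbhsv [ 
[... 289 characters left out ...]
 32 2435] top z 0.108 circ 412.3 541.4 58.2 bbox [0.402 0.484] [0.423 0.599] rgbhsv [ 34.  29. 151.]
18 [ 320  338   74  142 6851] top z 0.199 circ 164.3 -3.3 127.2 bbox [ 0.045 -0.048] [0.287 0.047] rgbhsv [ 18.  60. 109.]
20 [ 586  360   54   48 1514] top z 0.127 circ 182.2 -571.8 28.5 bbox [ 0.157 -0.591] [ 0.203 -0.552] rgbhsv [107. 148.  45.]
27 [   4  367   62   41 1503] top z 0.151 circ 198.0 699.9 16.6 bbox [0.182 0.683] [0.212 0.716] rgbhsv [25. 17. 75.]
36 [ 125  395   89   69 2891] top z 0.056 circ 100.9 420.5 96.6 bbox [0.032 0.326] [0.167 0.513] rgbhsv [ 0.  6. 78.]
37 [ 45 421  60  30 958] top z 0.136 circ 96.9 578.3 22.3 bbox [0.089 0.556] [0.106 0.601] rgbhsv [19.  40.5 65.5]
```

View pics/crop0.png

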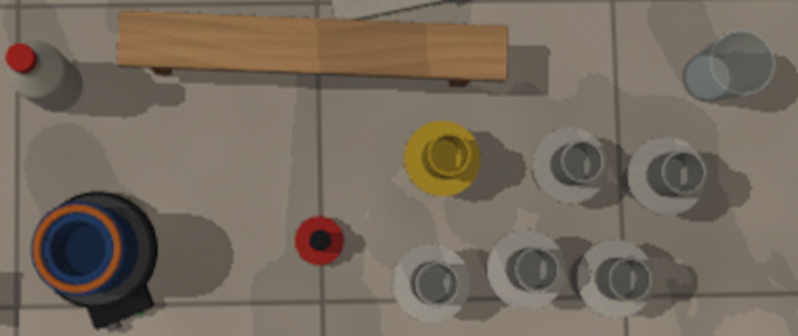

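View pics/z0.png

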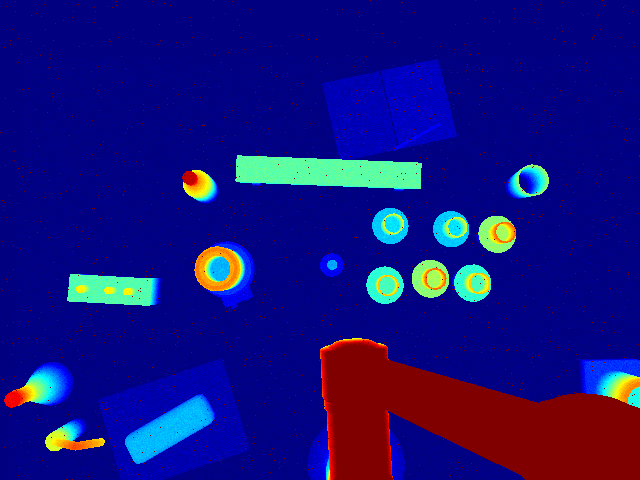

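```bash
python3 - <<'E'
from h import *
from scipy.optimize import least_squares
z=np.load("top0.npz");W=z["W"]
def ring(c,zt,tol=.004,R=.03):
    for _ in range(3):
        q=(abs(W[...,2]-zt)<tol)&(np.hypot(W[...,0]-c[0],W[...,1]-c[1])<R)
        p=W[q]
        r=np.hypot(p[:,0]-c[0],p[:,1]-c[1])
        lo,hi=p[:,:2].min(0),p[:,:2].max(0); c=(lo+hi)/2
    r=np.hypot(p[:,0]-c[0],p[:,1]-c[1])
    return c.round(4),np.percentile(r,[3,50,97]).round(4),np.median(p[:,2]).round(4),q.sum()
for n,c,zt in [("A",(.412,-.067),.116),("B",(.424,-.166),.132),("C",(.413,-.2645),.116),("D",(.537,-.225),.1),("E",(.520,-.318),.132)]:
    print(n,ring(c,zt),"flange",ring(c,zt-.044,R=.05))
print("seal",ring((.4537,.2974),.128,R=.06)); print("knob",ring((.459,.05),.053),"disc",ring((.459,.05),.02,R=.04))
c=np.array((.4537,.2974));q=np.hypot(W[...,0]-c[0],W[...,1]-c[1])<.03
print("bore z",np.percentile(W[q][:,2],[2,10,20,30,40,50,60,70]).round(3))
# ledge
q=(abs(W[...,2]-.08)<.006)&(W[...,0]>.6)&(W[...,0]<.74)&(W[...,1]>-.2)&(W[...,1]<.29)
r=cv2.minAreaRect((W[q][:,:2]*1000).astype(np.float32));print(r,np.median(W[q][:,2]))
d=cam("side");cv2.imwrite("pics/sidecrop.png",cv2.resize(d["color"][100:360,220:460],None,fx=2.3,fy=2.3,interpolation=cv2.INTER_CUBIC))
E
```

```text
A (array([ 0.4119, -0.0669]), array([0.0197, 0.0214, 0.0228]), np.float64(0.1152), np.int64(88)) flange (array([ 0.412 , -0.0668]), array([0.0079, 0.033 , 0.0414]), np.float64(0.0718), np.int64(792))
B (array([ 0.4243, -0.165 ]), array([0.0196, 0.0212, 0.023 ]), np.float64(0.1309), np.int64(96)) flange (array([ 0.424 , -0.1654]), array([0.0078, 0.0337, 0.0415]), np.float64(0.0878), np.int64(744))
C (array([ 0.4129, -0.2646]), array([0.0193, 0.0213, 0.0231]), np.float64(0.115), np.int64(100)) flange (array([ 0.4132, -0.264 ]), array([0.0081, 0.0331, 0.0416]), np.float64(0.0719), np.int64(680))
D (array([ 0.5366, -0.2241]), array([0.0187, 0.0212, 0.0236]), np.float64(0.0992), np.int64(91)) flange (array([ 0.5374, -0.2251]), array([0.0079, 0.0337, 0.0415]), np.float64(0.0558), np.int64(656))
E (array([ 0.521 , -0.3183]), array([0.0193, 0.0213, 0.0232]), np.float64(0.1314), np.int64(104)) flange (array([ 0.5206, -0.3179]), array([0.0083, 0.0327, 0.0413]), np.float64(0.0879), np.int64(669))
seal (array([0.4523, 0.298 ]), array([0.0307, 0.0404, 0.0449]), np.float64(0.127), np.int64(475))
knob (array([0.459 , 0.0505]), array([0.0036, 0.0087, 0.0117]), np.float64(0.0508), np.int64(48)) disc (array([0.4598, 0.0493]), array([0.0131, 0.0216, 0.0273]), np.float64(0.0196), np.int64(329))
bore z [0.048 0.05  0.051 0.052 0.053 0.054 0.064 0.087]
((668.7944946289062, 54.633880615234375), (420.6900634765625, 61.10331726074219), 87.0589370727539) 0.07936667664488097
```

View pics/sidecrop.png

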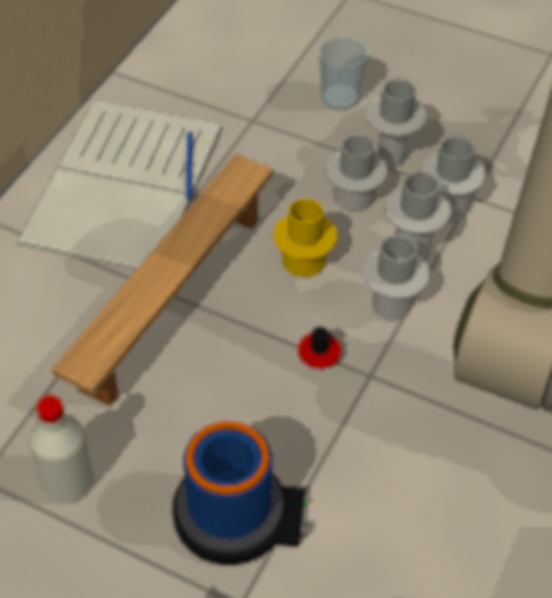

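```bash
python3 -m inch '85 382.4 -382.5 0 -75.6;85 382.4 -382.5 0 -75.6;85 382.4 -382.5 0 -75.6;85 382.4 -382.5 0 -75.6;85 382.4 -382.5 0 -75.6;85 382.4 -382.5 0 -75.6;85 382.4 -382.5 0 -75.6;85 382.4 -382.5 0 -75.6;85 382.4 -382.5 0 -75.6;85 382.4 -382.5 0 -75.6' 30
```

```text
time_s: 1.5
position: [0.4126, -0.0653, 0.2313]
tool_rot: [[-0.004, 1.0, 0.0], [1.0, 0.004, 0.0], [0.0, 0.0, -1.0]]
ft_force: [0.3, -0.4, 0.6]
grip_width: 0.0847
```

```bash
cat >> h.py <<'E'
def rings(W,c,zt,tol=.004,R=.03):
    """robust circle: outer radius bins"""
    for _ in range(4):
        q=(abs(W[...,2]-zt)<tol)&(np.hypot(W[...,0]-c[0],W[...,1]-c[1])<R)
        p=W[q][:,:2]
        if len(p)<20: return None
        A=np.c_[2*p,np.ones(len(p))]; s=np.linalg.lstsq(A,(p**2).sum(1),rcond=None)[0]; c=s[:2]
    r=np.hypot(*(p-c).T)
    return c.round(4),np.percentile(r,[3,50,97]).round(4),np.median(W[q][:,2]).round(4),q.sum()
E
python3 - <<'E'
from h import *
d=cam("wrist");cv2.imwrite("pics/w1.png",d["color"]);W=d["W"]
print(rings(W,(.412,-.067),.116),rings(W,(.424,-.165),.132))
t=np.load("top0.npz")["W"]
for n,c,zt in [("A",(.412,-.067),.116),("B",(.424,-.166),.132),("C",(.413,-.2645),.116),("D",(.537,-.225),.1),("E",(.520,-.318),.132)]:print(n,rings(t,c,zt))
E
```

```text
(array([ 0.4145, -0.0666]), array([0.0197, 0.0212, 0.0228]), np.float64(0.1156), np.int64(671)) (array([ 0.4272, -0.165 ]), array([0.0196, 0.0213, 0.0229]), np.float64(0.1313), np.int64(688))
A (array([ 0.4118, -0.0667]), array([0.0197, 0.0214, 0.0227]), np.float64(0.1152), np.int64(88))
B (array([ 0.4244, -0.1653]), array([0.0198, 0.0212, 0.023 ]), np.float64(0.1309), np.int64(96))
C (array([ 0.4131, -0.2646]), array([0.0194, 0.0213, 0.023 ]), np.float64(0.115), np.int64(100))
D (array([ 0.5369, -0.225 ]), array([0.019 , 0.0211, 0.0232]), np.float64(0.0992), np.int64(91))
E (array([ 0.5212, -0.318 ]), array([0.0193, 0.0213, 0.023 ]), np.float64(0.1314), np.int64(104))
```

View pics/w1.png

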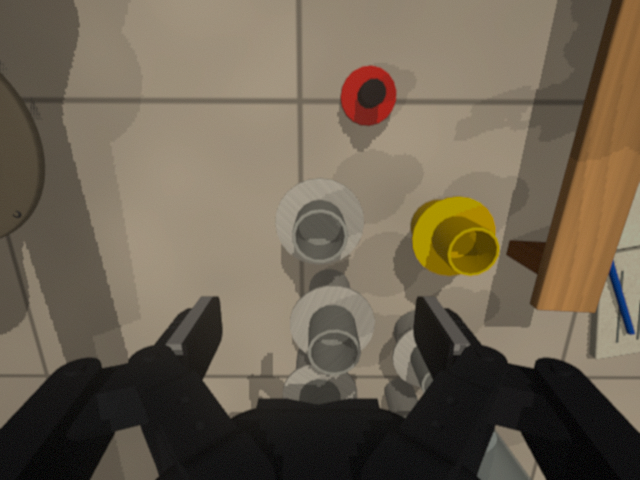

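```bash
python3 -m inch '85 -1.5 0.5 60 0;85 -1.5 0.5 115 0;85 -1.5 0.5 145 0;85 -1.5 0.5 155 0;85 -1.5 0.5 155 0;40 -1.5 0.5 155 0;40 -1.5 0.5 155 0;40 -1.5 0.5 155 0;40 -1.5 0.5 155 0;40 -1.5 0.5 155 0' 40
```

```text
time_s: 2.8
position: [0.4132, -0.0691, 0.0773]
tool_rot: [[0.0, 1.0, 0.002], [1.0, -0.0, -0.001], [-0.001, 0.002, -1.0]]
ft_force: [-0.4, 0.7, 7.3]
grip_width: 0.0456
```

```bash
python3 -m inch '40 0 0 -60 0;40 0 0 -120 0;40 0 0 -180 0;40 0 0 -180 0;40 0 0 -180 0' 40
python3 - <<'E'
from h import *
print(env.observe()["position"])
d=cam("top");W=d["W"];p=env.observe()["position"]
for zt in np.arange(.26,.33,.008):
    r=rings(W,p[:2],zt); print(round(zt,3),r)
d=cam("wrist");cv2.imwrite("pics/w2.png",d["color"])
E
```

```text
time_s: 3.42
position: [0.4118, -0.0685, 0.2554]
tool_rot: [[0.0, 1.0, -0.002], [1.0, -0.0, 0.001], [0.001, -0.002, -1.0]]
ft_force: [-0.2, -0.4, -3.2]
grip_width: 0.0449
[ 0.41181953 -0.0684969   0.25535877]
0.26 None
0.268 None
0.276 None
0.284 None
0.292 None
0.3 None
0.308 None
0.316 None
0.324 None
```

View pics/w2.png

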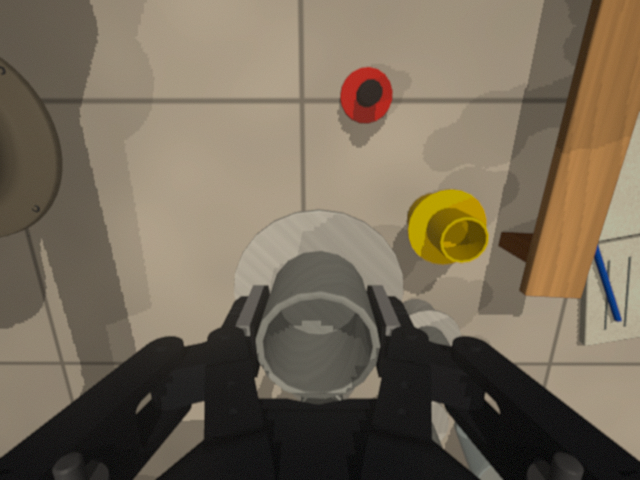

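```bash
python3 -m inch '40 248 40 0 0;40 248 40 0 0;40 248 40 0 0;40 248 40 0 0;40 248 40 0 0;40 248 40 0 0;40 248 40 0 0' 40
python3 - <<'E'
from h import *
o=env.observe();p=o["position"];print(p,o["tool_rot"].round(4))
d=cam("wrist");cv2.imwrite("pics/w3.png",d["color"]);W=d["W"]
np.save("w3.npy",W)
m=p[2]+.019+.022
for zt in (m-.006,m,m+.006): print("mouth",rings(W,p[:2],zt,tol=.004))
for zt in (.122,.128): print("seal",rings(W,(.453,.298),zt,tol=.003,R=.06))
q=np.hypot(W[...,0]-.453,W[...,1]-.298)<.025;print(np.percentile(W[q][:,2],[5,20,40,60]))
d=cam("top");cv2.imwrite("pics/t3.png",d["color"]);print("topseal",rings(d["W"],(.453,.298),.128,tol=.003,R=.06))
E
```

```text
time_s: 4.4
position: [0.4526, 0.178, 0.2559]
tool_rot: [[0.002, 1.0, -0.001], [1.0, -0.002, -0.0], [-0.0, -0.001, -1.0]]
ft_force: [0.6, -0.5, -2.7]
grip_width: 0.045
[0.45258446 0.17800725 0.25588107] [[ 2.3e-03  1.0e+00 -1.1e-03]
 [ 1.0e+00 -2.3e-03 -3.0e-04]
 [-3.0e-04 -1.1e-03 -1.0e+00]]
mouth (array([0.4529, 0.1816]), array([0.0193, 0.0213, 0.0277]), np.float64(0.2931), np.int64(5256))
mouth (array([0.4528, 0.181 ]), array([0.0196, 0.0217, 0.0281]), np.float64(0.2944), np.int64(3904))
mouth (array([0.4529, 0.1993]), array([0.0251, 0.028 , 0.0297]), np.float64(0.3034), np.int64(455))
seal (array([0.4563, 0.2968]), array([0.0281, 0.0346, 0.0476]), np.float64(0.1217), np.int64(5143))
seal (array([0.4564, 0.2977]), array([0.0369, 0.0403, 0.0439]), np.float64(0.1276), np.int64(3804))
[0.0506229  0.05129143 0.05180189 0.05222796]
topseal None
```

View pics/w3.png

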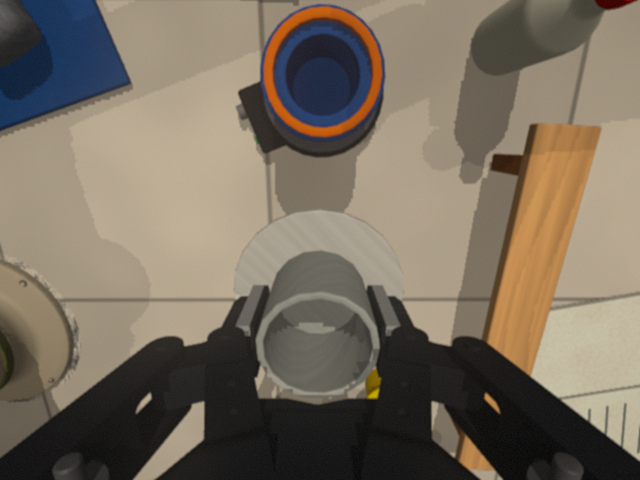

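```bash
python3 -m inch '40 117.5 2 0 0;40 117.5 2 0 0;40 117.5 2 0 0;40 117.5 2 0 0;40 117.5 2 40 0;40 117.5 2 70 0;40 117.5 2 80 0;40 117.5 2 80 0' 40
python3 - <<'E'
from h import *
o=env.observe();p=o["position"];print(p)
d=cam("side");cv2.imwrite("pics/s4.png",cv2.resize(d["color"][200:380,220:440],None,fx=3,fy=3))
d=cam("top");cv2.imwrite("pics/t4.png",cv2.resize(d["color"][180:340,140:340],None,fx=3,fy=3))
E
```

```text
time_s: 5.5
position: [0.4551, 0.2959, 0.1767]
tool_rot: [[0.002, 1.0, 0.0], [1.0, -0.002, -0.0], [-0.0, 0.0, -1.0]]
ft_force: [0.2, -0.4, -1.9]
grip_width: 0.0453
[0.45506939 0.29591792 0.17673186]
```

View pics/s4.png

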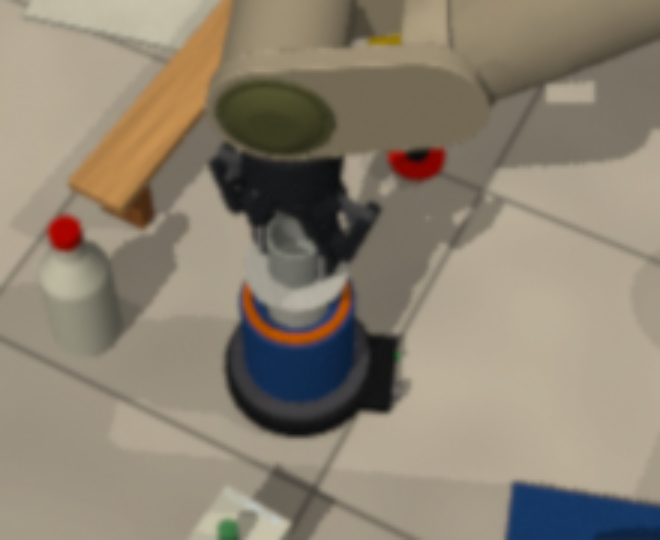

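View pics/t4.png

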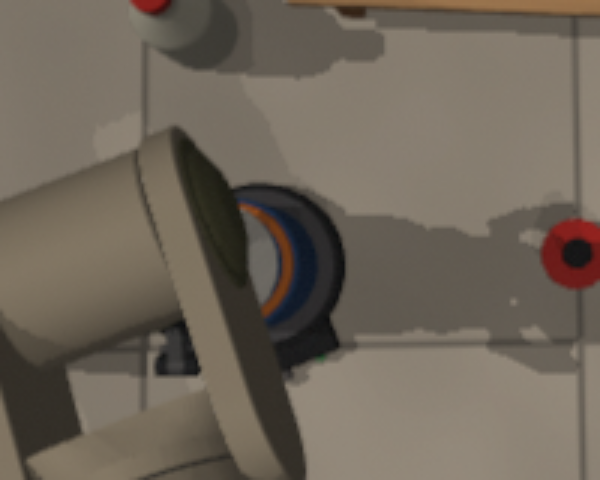

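```bash
python3 -m inch '40 0 0 15 0;40 0 0 28 0;40 0 0 34 0;40 0 0 37 0;40 0 0 37 0' 40; python3 -m inch '40 0 0 2 0;40 0 0 3 0;40 0 0 3 0' 40
```

```text
time_s: 6.22
position: [0.4548, 0.2967, 0.1395]
tool_rot: [[0.001, 1.0, 0.0], [1.0, -0.001, 0.0], [0.0, 0.0, -1.0]]
ft_force: [-0.2, -0.1, -2.8]
grip_width: 0.0452
time_s: 6.6
position: [0.455, 0.2968, 0.137]
tool_rot: [[0.001, 1.0, 0.001], [1.0, -0.001, 0.001], [0.001, 0.001, -1.0]]
ft_force: [-1.4, 0.2, 4.0]
grip_width: 0.0447
```

```bash
python3 -m inch '85 0 0 0 0;85 0 0 0 0;85 0 0 0 0;85 0 0 -50 0;85 0 0 -110 0;85 -110 0 -120 0;85 -200 0 -120 0;85 -340 0 -120 0;85 -340 0 -120 0;85 -340 0 -120 0' 40
python3 - <<'E'
from h import *
o=env.observe();p=o["position"];print(p)
d=cam("top");cv2.imwrite("pics/t5.png",d["color"]);T=d["W"]
d=cam("wrist");cv2.imwrite("pics/w5.png",d["color"]);W=d["W"]
print("mouth top",rings(T,(.455,.298),.192)," flange",rings(T,(.455,.298),.15,R=.05,tol=.015))
print("lid top disc",rings(T,(.459,.05),.02,R=.035)," wrist",rings(W,(.459,.05),.02,R=.035), "knob",rings(W,(.459,.05),.05,R=.035))
for i in range(3): print(T[abs(T[...,2]-.19)<.015].mean(0)); break
E
```

```text
time_s: 7.85
position: [0.4542, -0.0175, 0.2562]
tool_rot: [[0.0, 1.0, 0.0], [1.0, -0.0, -0.0], [-0.0, 0.0, -1.0]]
ft_force: [1.0, -0.1, 1.1]
grip_width: 0.0851
[ 0.45418315 -0.01750001  0.25615992]
mouth top None  flange (array([0.4508, 0.298 ]), array([0.0052, 0.0199, 0.0326]), np.float64(0.1381), np.int64(259))
lid top disc (array([0.4595, 0.0502]), array([0.0128, 0.021 , 0.0274]), np.float64(0.0198), np.int64(327))  wrist (array([0.4627, 0.0495]), array([0.0134, 0.0215, 0.0274]), np.float64(0.0198), np.int64(1646)) knob (array([0.4626, 0.0496]), array([0.002 , 0.0082, 0.0115]), np.float64(0.0498), np.int64(439))
[0.1001852  0.18609296 0.18753377]
```

View pics/t5.png

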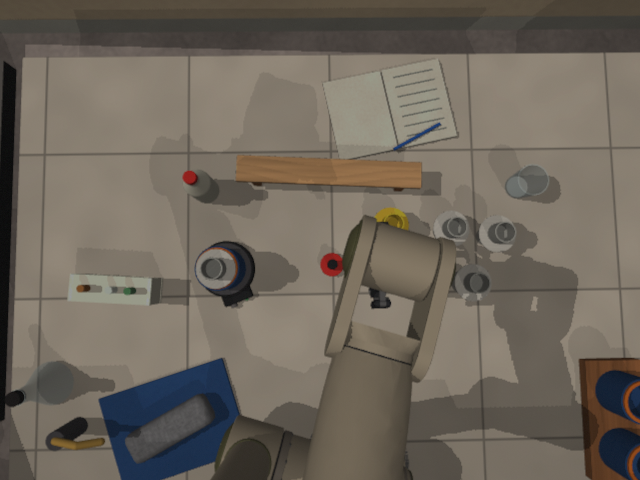

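View pics/w5.png

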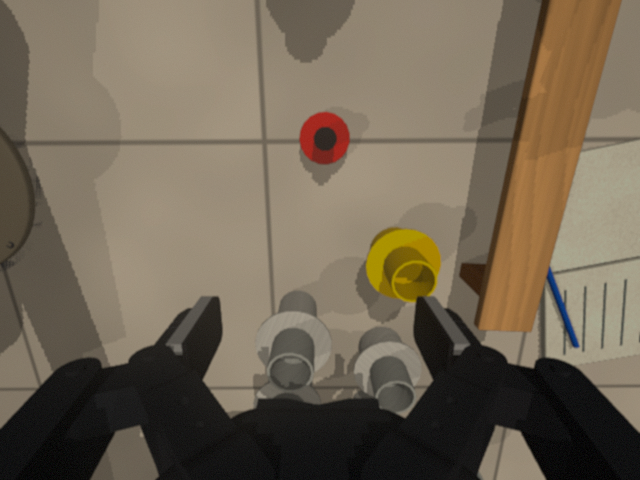

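```bash
python3 - <<'E'
from h import *
T=cam("top")["W"]
print("mouth top",rings(T,(.453,.298),.176,R=.035,tol=.005))
q=(np.hypot(T[...,0]-.453,T[...,1]-.298)<.06)&(T[...,2]>.1);print(np.percentile(T[q][:,2],[50,80,90,95,99]))
E
python3 -m inch '85 67.3 6.8 0 0;85 67.3 6.8 50 0;85 67.3 6.8 110 0;85 67.3 6.8 170 0;85 67.3 6.8 215 0;85 67.3 6.8 231 0;85 67.3 6.8 231 0;85 67.3 6.8 231 0' 40
```

```text
mouth top (array([0.4523, 0.2987]), array([0.0196, 0.0213, 0.0231]), np.float64(0.1746), np.int64(109))
[0.13165813 0.13619675 0.16031532 0.17385361 0.1766747 ]
time_s: 9.0
position: [0.4618, 0.0523, 0.0258]
tool_rot: [[-0.0, 1.0, 0.002], [1.0, 0.0, -0.0], [-0.0, 0.002, -1.0]]
ft_force: [0.0, -0.6, -0.0]
grip_width: 0.0848
```

```bash
python3 -m inch '20 0 0 0 0;20 0 0 0 0;20 0 0 0 0;20 0 0 0 0;20 0 0 0 0;20 0 0 0 0' 60
python3 - <<'E'
from h import *
for i in range(5):
    d=cam("wrist");print(env.observe()["position"].round(4))
cv2.imwrite("pics/w6.png",d["color"])
print(rings(d["W"],(.4615,.052),.05),rings(d["W"],(.4615,.052),.02,R=.035))
E
```

```text
time_s: 9.75
position: [0.4615, 0.0517, 0.0253]
tool_rot: [[0.001, 1.0, 0.001], [1.0, -0.001, -0.0], [-0.0, 0.001, -1.0]]
ft_force: [-0.3, -0.6, 6.3]
grip_width: 0.0222
[0.4615 0.0517 0.0253]
[0.4615 0.0517 0.0253]
[0.4616 0.0517 0.0254]
[0.4615 0.0517 0.0253]
[0.4616 0.0517 0.0254]
(array([0.4618, 0.0573]), array([0.0023, 0.0113, 0.0228]), np.float64(0.0498), np.int64(3096)) (array([0.4621, 0.0578]), array([0.005 , 0.0167, 0.0251]), np.float64(0.0199), np.int64(3428))
```

View pics/w6.png

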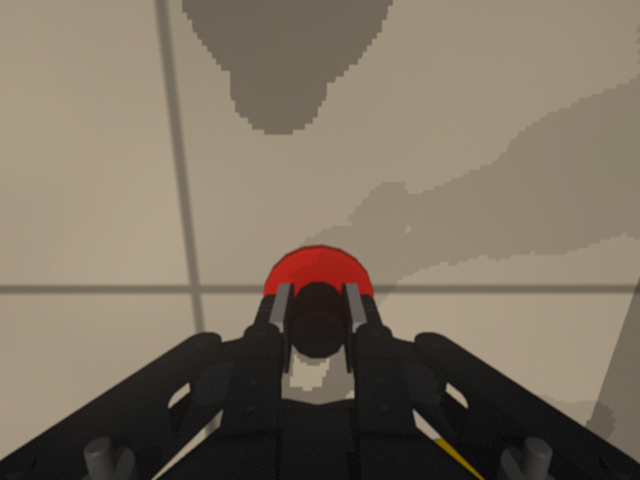

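```bash
python3 -m inch '20 0 0 -60 0;20 0 0 -120 0;20 0 0 -180 0;20 40 -1 -220 0;20 100 -3 -220 0;20 160 -5 -220 0;20 248.3 -6.5 -220 0;20 248.3 -6.5 -220 0;20 248.3 -6.5 -220 0;20 248.3 -6.5 -220 0' 60
python3 - <<'E'
from h import *
d=cam("wrist");print(env.observe()["position"].round(4));cv2.imwrite("pics/w7.png",d["color"]);W=d["W"]
print(rings(W,(.456,.299),.176,R=.028,tol=.004),rings(W,(.456,.299),.132,R=.05,tol=.004))
T=cam("side")["color"];cv2.imwrite("pics/s7.png",cv2.resize(T[160:380,220:440],None,fx=2.5,fy=2.5))
E
```

```text
time_s: 11.25
position: [0.455, 0.2993, 0.2447]
tool_rot: [[0.001, 1.0, -0.001], [1.0, -0.001, -0.001], [-0.001, -0.001, -1.0]]
ft_force: [-0.6, 0.5, -1.2]
grip_width: 0.0221
[0.4551 0.299  0.2449]
(array([0.4553, 0.2996]), array([0.0195, 0.0212, 0.0224]), np.float64(0.1753), np.int64(467)) (array([0.4556, 0.3034]), array([0.0063, 0.0309, 0.0414]), np.float64(0.1317), np.int64(4560))
```

View pics/w7.png

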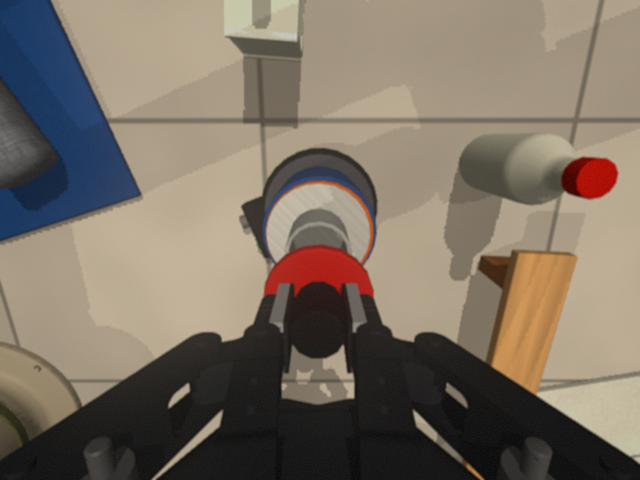

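View pics/s7.png

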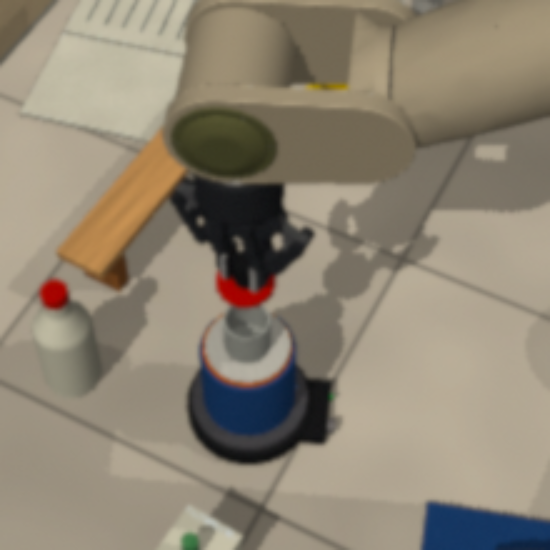

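```bash
python3 -m inch '20 1.5 0 25 0;20 1.5 0 40 0;20 1.5 0 46 0;20 1.5 0 50 0;20 1.5 0 53 0;20 1.5 0 53 0' 60
```

```text
time_s: 12.1
position: [0.4551, 0.3015, 0.1922]
tool_rot: [[0.001, 1.0, 0.0], [1.0, -0.001, 0.0], [0.0, 0.0, -1.0]]
ft_force: [0.0, 1.3, -0.5]
grip_width: 0.0222
```

```bash
python3 -m inch '20 0 0 2 0;20 0 0 4 0;20 0 0 4 0' 60;python3 -m inch '20 0 0 2 0;20 0 0 3 0;20 0 0 3 0;20 0 0 3 0' 60
```

```text
time_s: 12.48
position: [0.4551, 0.3016, 0.1883]
tool_rot: [[0.0, 1.0, 0.0], [1.0, -0.0, 0.0], [0.0, 0.0, -1.0]]
ft_force: [-0.3, 0.2, 1.8]
grip_width: 0.0222
time_s: 12.98
position: [0.455, 0.3016, 0.1851]
tool_rot: [[0.001, 1.0, 0.0], [1.0, -0.001, 0.0], [0.0, 0.0, -1.0]]
ft_force: [-0.6, 1.3, 4.5]
grip_width: 0.0219
```

```bash
python3 -m inch '20 0 0 1 0;20 0 0 2 0;20 0 0 2 0;20 0 0 2 0' 60
```

```text
time_s: 13.48
position: [0.4552, 0.3016, 0.1834]
tool_rot: [[0.0, 1.0, 0.001], [1.0, -0.0, 0.0], [0.0, 0.001, -1.0]]
ft_force: [-0.9, 0.4, 7.7]
grip_width: 0.022
```

```bash
python3 -m inch '20 0 0 1 0;20 0 0 2 0;20 0 0 2 0' 60;python3 -m inch '20 0 0 1 0;20 0 0 2 0;20 0 0 2 0;20 0 0 2 0' 60
```

```text
time_s: 13.85
position: [0.4553, 0.3017, 0.1833]
tool_rot: [[0.0, 1.0, 0.003], [1.0, -0.0, 0.001], [0.001, 0.003, -1.0]]
ft_force: [-4.8, -1.5, 20.8]
grip_width: 0.0221
time_s: 14.35
position: [0.4554, 0.3017, 0.1831]
tool_rot: [[0.0, 1.0, 0.005], [1.0, -0.0, 0.002], [0.002, 0.005, -1.0]]
ft_force: [-8.1, -3.9, 34.2]
grip_width: 0.022
```

```bash
python3 -m inch '20 0 0 -4 0;20 0 0 -4 0;85 0 0 -4 0;85 0 0 -4 0;85 0 0 -4 0;85 0 0 -4 0;85 0 0 -50 0;85 0 0 -100 0;85 -120 0 -100 0;85 -120 0 -100 0' 40
python3 - <<'E'
from h import *
o=env.observe();print(o["position"].round(4),o["ft_force"])
d=cam("wrist");cv2.imwrite("pics/w8.png",d["color"]);W=d["W"]
print("knob top exp .208:",rings(W,(.456,.299),.208,R=.02),"disc exp .178",rings(W,(.456,.299),.178,R=.035,tol=.003),"flange exp .126",rings(W,(.456,.299),.126,R=.05,tol=.003))
E
```

```text
time_s: 15.6
position: [0.4547, 0.1804, 0.2793]
tool_rot: [[-0.001, 1.0, 0.001], [1.0, 0.001, -0.0], [-0.0, 0.001, -1.0]]
ft_force: [0.8, 0.1, 0.2]
grip_width: 0.0851
[0.4547 0.1804 0.2793] [0.8251918  0.08287355 0.2313651 ]
knob top exp .208: (array([0.4556, 0.299 ]), array([0.002 , 0.0082, 0.0115]), np.float64(0.2077), np.int64(1415)) disc exp .178 (array([0.4556, 0.3   ]), array([0.0133, 0.0219, 0.0275]), np.float64(0.1778), np.int64(4300)) flange exp .126 (array([0.4554, 0.3012]), array([0.0286, 0.0375, 0.0438]), np.float64(0.1258), np.int64(3191))
```

View pics/w8.png

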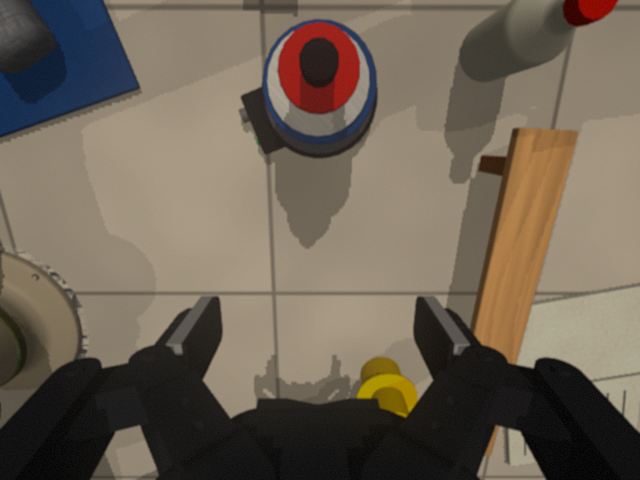

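```bash
python3 - <<'E'
from h import *
W=cam("wrist")["W"]; T=np.load("top0.npz")["W"]
for n,P in(("wrist",W),("top",T)):
    for y0 in (0,.05,.08,.1,.15,.2,.24):
        q=(abs(P[...,2]-.08)<.004)&(abs(P[...,1]-y0)<.006)&(P[...,0]>.6)&(P[...,0]<.75)
        if q.sum()>20:
            x=P[q][:,0]; print(n,y0,x.min().round(4),x.max().round(4),((x.min()+x.max())/2).round(4),np.median(P[q][:,2]).round(4))
    q=(abs(P[...,2]-.08)<.004)&(P[...,0]>.6)&(P[...,0]<.75);print("ymax",P[q][:,1].max(),P[q][:,1].min())
E
```

```text
wrist 0 0.6692 0.6987 0.684 0.0797
wrist 0.05 0.6408 0.7012 0.671 0.0798
wrist 0.08 0.642 0.7027 0.6723 0.0797
wrist 0.1 0.6435 0.7043 0.6739 0.0797
wrist 0.15 0.6459 0.7066 0.6763 0.0798
wrist 0.2 0.6482 0.709 0.6786 0.0797
wrist 0.24 0.6502 0.7115 0.6808 0.0798
ymax 0.3663031378871752 -0.15701786693156067
top 0 0.6364 0.6946 0.6655 0.0793
top 0.05 0.638 0.6974 0.6677 0.0792
top 0.08 0.6397 0.7 0.6698 0.0793
top 0.1 0.6405 0.7002 0.6704 0.0794
top 0.15 0.6435 0.7033 0.6734 0.0793
top 0.2 0.646 0.7058 0.6759 0.0796
top 0.24 0.6483 0.7064 0.6774 0.0793
ymax 0.35097839261555314 -0.4383477247160747
```

```bash
python3 -m inch '85 -345.4 -28 0 0;85 -345.4 -28 0 0;85 -345.4 -28 0 0;85 -345.4 -28 0 0;85 -345.4 -28 0 0;85 -345.4 -28 40 0;85 -345.4 -28 95 0;85 -345.4 -28 150 0;85 -345.4 -28 186 0;85 -345.4 -28 186 0' 40
python3 -m inch '40 0 0 0 0;40 0 0 0 0;40 0 0 0 0;40 0 0 0 0;40 0 0 0 0' 40
```

```text
time_s: 16.95
position: [0.4261, -0.163, 0.0915]
tool_rot: [[0.0, 1.0, -0.004], [1.0, -0.0, 0.003], [0.003, -0.004, -1.0]]
ft_force: [-0.2, 0.4, -0.1]
grip_width: 0.0852
time_s: 17.58
position: [0.4274, -0.1642, 0.0946]
tool_rot: [[0.0, 1.0, 0.003], [1.0, -0.0, -0.002], [-0.002, 0.003, -1.0]]
ft_force: [0.0, 0.7, 6.9]
grip_width: 0.0456
```

```bash
python3 -m inch '40 0 0 -60 0;40 0 0 -120 0;40 0 0 -180 0;40 60 40 -200 0;40 374 252 -200 0;40 374 252 -200 0;40 374 252 -200 0;40 374 252 -200 0;40 374 252 -200 0;40 374 252 -200 0' 40
python3 -m inch '40 374 252 0 0;40 374 252 0 0;40 374 252 0 0' 40 >/dev/null; python3 - <<'E'
from h import *
o=env.observe();print(o["position"].round(4),o["ft_force"],o["grip_width"])
E
```

```text
time_s: 18.82
position: [0.6706, 0.1988, 0.2937]
tool_rot: [[0.001, 1.0, 0.001], [1.0, -0.001, -0.0], [-0.0, 0.001, -1.0]]
ft_force: [1.0, -1.5, -2.2]
grip_width: 0.0454
[0.7247 0.3307 0.2596] [ 1.02493167 -0.1892751  -1.48820349] 0.04559717707771395
```

The second, repeated move was a mistake: it is relative to the new pose, so it overshot toward the wash bottle, though no force was felt. I'll go up and back in small steps, then check.

```bash
python3 -m inch '40 0 0 -35 0;40 0 0 -35 0' 40;python3 - <<'E'
from h import *
W=cam("top");cv2.imwrite("pics/t9.png",W["color"])
o=env.observe();print(o["position"].round(4))
E
```

```text
time_s: 19.45
position: [0.7135, 0.3236, 0.299]
tool_rot: [[0.0, 0.999, 0.037], [1.0, -0.001, 0.016], [0.016, 0.037, -0.999]]
ft_force: [-0.3, 0.2, -0.9]
grip_width: 0.0458
[0.7141 0.3232 0.2979]
```

View pics/t9.png

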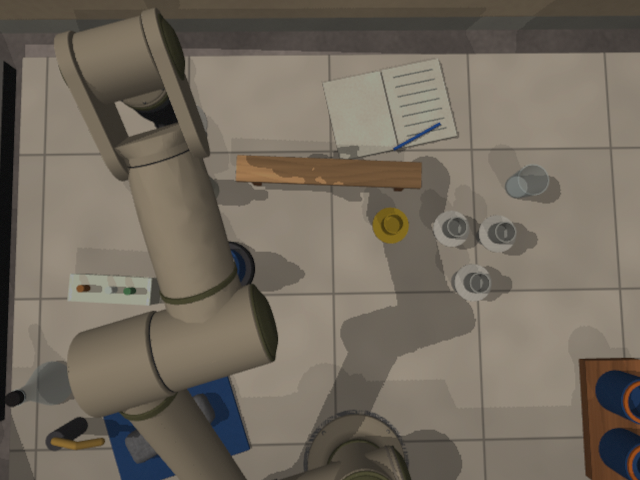

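```bash
python3 -m inch '40 -60 -18 0 0;40 -113 -34 0 0;40 -113 -34 0 0;40 -113 -34 0 0;40 -113 -34 0 0' 40
```

```text
time_s: 20.12
position: [0.6808, 0.2118, 0.2922]
tool_rot: [[-0.0, 0.999, 0.033], [1.0, -0.0, 0.015], [0.015, 0.033, -0.999]]
ft_force: [-0.4, 0.3, -2.2]
grip_width: 0.0458
```

```bash
python3 - <<'E'
from h import *
W=cam("side")["color"];cv2.imwrite("pics/s10.png",cv2.resize(W[120:360,180:440],None,fx=2.4,fy=2.4))
print(env.observe()["tool_rot"].round(4))
E
```

```text
[[-7.000e-04  9.995e-01  3.250e-02]
 [ 9.999e-01  2.000e-04  1.470e-02]
 [ 1.470e-02  3.250e-02 -9.994e-01]]
```

View pics/s10.png

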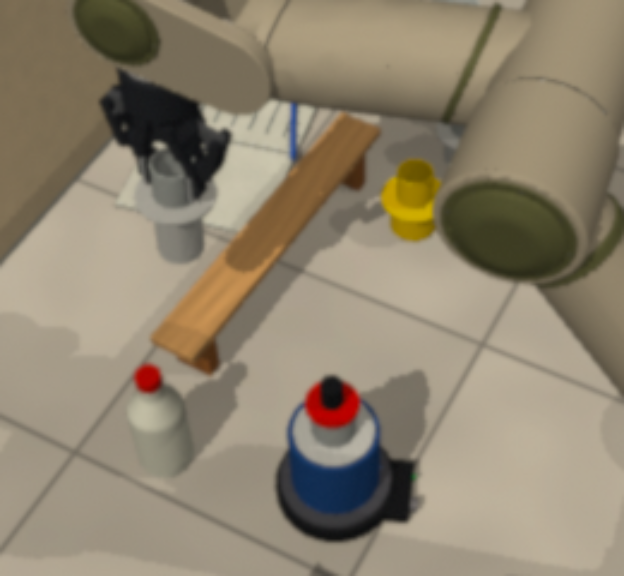

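```bash
cat >> h.py <<'E'
def to(x,y,z):
    o=env.observe();d=(np.array([x,y,z])-o["position"])@o["tool_rot"]*1000
    print("now",o["position"].round(4),"shift",d.round(1),"F",o["ft_force"].round(1),"w",round(o["grip_width"],4))
E
python3 -c "
from h import *
to(.677,.211,.184);to(.677,.211,.176)"
```

```text
now [0.6807 0.2119 0.2919] shift [ -2.5  -7.2 107.7] F [ 0.3  0.1 -1.7] w 0.0455
now [0.6807 0.2119 0.2919] shift [ -2.6  -7.4 115.7] F [ 0.3  0.1 -1.7] w 0.0455
```

```bash
python3 -m inch '40 -2.5 -7 55 0;40 -2.5 -7 90 0;40 -2.5 -7 106 0;40 -2.5 -7 112 0;40 -2.5 -7 116 0;40 -2.5 -7 116 0' 40
```

```text
time_s: 20.92
position: [0.6773, 0.2104, 0.1766]
tool_rot: [[0.0, 0.999, 0.033], [1.0, -0.001, 0.015], [0.015, 0.033, -0.999]]
ft_force: [-0.7, -0.2, -1.6]
grip_width: 0.0457
```

```bash
python3 -m inch '40 0 0 1 0;40 0 0 2 0;40 0 0 3 0;40 0 0 3 0' 40;
```

```text
time_s: 21.42
position: [0.6775, 0.2106, 0.176]
tool_rot: [[0.0, 0.999, 0.036], [1.0, -0.001, 0.015], [0.015, 0.036, -0.999]]
ft_force: [-2.5, 0.6, 10.4]
grip_width: 0.0454
```

```bash
python3 -m inch '85 0 0 -1 0;85 0 0 -1 0;85 0 0 -1 0;85 0 0 -1 0;85 0 0 -40 0;85 0 0 -90 0;85 0 0 -130 0;85 0 0 -130 0' 40
python3 - <<'E'
from h import *
d=cam("side");W=d["color"];cv2.imwrite("pics/s11.png",cv2.resize(W[120:360,180:440],None,fx=2.4,fy=2.4))
print(rings(d["W"],(.68,.212),.212))
to(.4155,-.26,.305)
E
```

```text
time_s: 22.42
position: [0.6735, 0.2085, 0.3066]
tool_rot: [[0.0, 0.999, 0.039], [1.0, -0.001, 0.015], [0.015, 0.039, -0.999]]
ft_force: [0.6, -0.3, -0.6]
grip_width: 0.0849
(array([0.6832, 0.2104]), array([0.0178, 0.0216, 0.0241]), np.float64(0.2114), np.int64(70))
now [0.6731 0.2084 0.3038] shift [-468.4 -257.1  -17. ] F [-0.1 -1.3 -0.9] w 0.0853
```

View pics/s11.png

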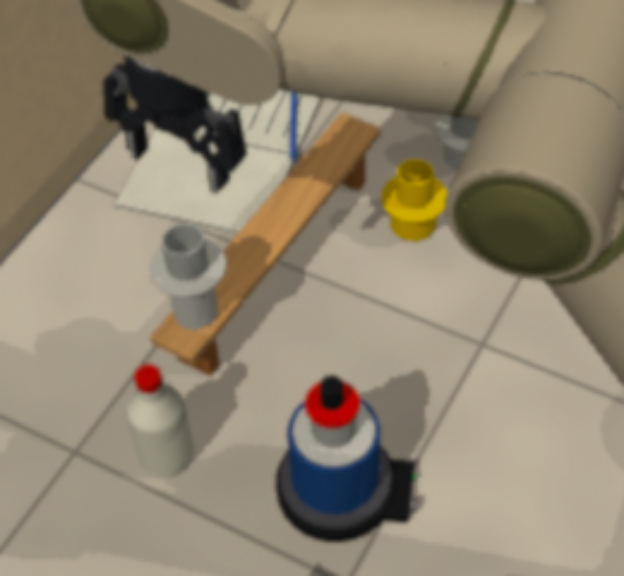

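```bash
python3 -m inch '85 -470 -257 -17 0;85 -470 -257 -17 0;85 -470 -257 -17 0;85 -470 -257 -17 0;85 -470 -257 -17 0;85 -470 -257 -17 0;85 -470 -257 -17 0;85 -470 -257 -17 0;85 -470 -257 -17 0;85 -470 -257 -17 0' 40
python3 - <<'E'
from h import *
to(.4155,-.2646,.077)
E
```

```text
time_s: 23.72
position: [0.4141, -0.2631, 0.3031]
tool_rot: [[0.004, 1.0, 0.03], [1.0, -0.005, 0.016], [0.017, 0.03, -0.999]]
ft_force: [-0.3, 0.7, 0.2]
grip_width: 0.0851
now [ 0.4141 -0.2631  0.3031] shift [ -5.3  -5.3 226. ] F [-0.3  0.7  0.2] w 0.0851
```

```bash
python3 -m inch '85 -5 -5 60 0;85 -5 -5 120 0;85 -5 -5 180 0;85 -5 -5 215 0;85 -5 -5 224.5 0;85 -5 -5 224.5 0;40 -5 -5 224.5 0;40 -5 -5 224.5 0;40 -5 -5 224.5 0;40 -5 -5 224.5 0' 40
python3 -c "
from h import *
to(.4155,-.2646,.078)"
```

```text
time_s: 24.98
position: [0.4174, -0.2637, 0.0813]
tool_rot: [[0.0, 0.999, 0.032], [1.0, -0.001, 0.013], [0.013, 0.032, -0.999]]
ft_force: [-4.0, 0.4, 7.7]
grip_width: 0.0461
now [ 0.4174 -0.2637  0.0813] shift [-0.9 -2.   3.2] F [-4.   0.4  7.7] w 0.0461
```

```bash
python3 -m inch '40 0 0 -60 0;40 0 0 -120 0;40 0 0 -180 0;40 0 0 -215 0;40 0 0 -215 0' 40
python3 -c "
from h import *
to(.671,.104,.295);to(.671,.104,.165)"
```

```text
time_s: 25.6
position: [0.4109, -0.2668, 0.2973]
tool_rot: [[0.0, 0.999, 0.036], [1.0, -0.001, 0.01], [0.011, 0.035, -0.999]]
ft_force: [0.2, -0.6, -3.4]
grip_width: 0.0457
now [ 0.4109 -0.2668  0.2973] shift [370.9 259.6  15.4] F [ 0.2 -0.6 -3.4] w 0.0457
now [ 0.4109 -0.2668  0.2973] shift [369.5 254.9 145.3] F [ 0.2 -0.6 -3.4] w 0.0457
```

```bash
python3 -m inch '40 370 259 15 0;40 370 259 15 0;40 370 259 15 0;40 370 259 15 0;40 370 259 15 0;40 370 259 15 0;40 370 259 15 0;40 370 259 15 0;40 370 259 15 0;40 370 259 15 0' 40
python3 -c "
from h import *
to(.671,.104,.165)"
```

```text
time_s: 26.85
position: [0.6696, 0.1026, 0.2926]
tool_rot: [[0.001, 1.0, 0.03], [1.0, -0.002, 0.014], [0.014, 0.03, -0.999]]
ft_force: [0.8, 0.4, -3.6]
grip_width: 0.0456
now [0.6696 0.1026 0.2926] shift [ -0.5  -2.5 127.6] F [ 0.8  0.4 -3.6] w 0.0456
```

```bash
python3 -m inch '40 0 -2 55 0;40 0 -2 100 0;40 0 -2 120 0;40 0 -2 128 0;40 0 -2 128 0;40 0 -2 130 0;40 0 -2 132 0;40 0 -2 132 0' 40
```

```text
time_s: 27.85
position: [0.6725, 0.1054, 0.162]
tool_rot: [[0.0, 0.999, 0.033], [1.0, -0.001, 0.014], [0.014, 0.033, -0.999]]
ft_force: [0.1, 0.0, -1.8]
grip_width: 0.0457
```

```bash
python3 -m inch '40 0 0 1 0;40 0 0 2 0;40 0 0 2 0' 40;
```

```text
time_s: 28.22
position: [0.6727, 0.1052, 0.1618]
tool_rot: [[0.0, 0.999, 0.035], [1.0, -0.001, 0.014], [0.014, 0.034, -0.999]]
ft_force: [-2.6, -2.0, 9.2]
grip_width: 0.046
```

```bash
python3 -m inch '85 0 0 -1 0;85 0 0 -1 0;85 0 0 -1 0;85 0 0 -1 0;85 0 0 -40 0;85 0 0 -90 0;85 0 0 -140 0;85 0 0 -140 0' 40
python3 - <<'E'
from h import *
d=cam("side")
print(rings(d["W"],(.675,.105),.196))
to(.5395,-.222,.29)
d=cam("top");cv2.imwrite("pics/t12.png",d["color"])
E
```

```text
time_s: 29.22
position: [0.6687, 0.1035, 0.3042]
tool_rot: [[0.0, 0.999, 0.041], [1.0, -0.001, 0.014], [0.014, 0.041, -0.999]]
ft_force: [-0.1, -0.8, -0.6]
grip_width: 0.0847
(array([0.6738, 0.1017]), array([0.0171, 0.021 , 0.0244]), np.float64(0.1954), np.int64(63))
now [0.6682 0.1035 0.301 ] shift [-325.6 -128.8    1.8] F [ 0.2  0.7 -1.1] w 0.0847
```

View pics/t12.png

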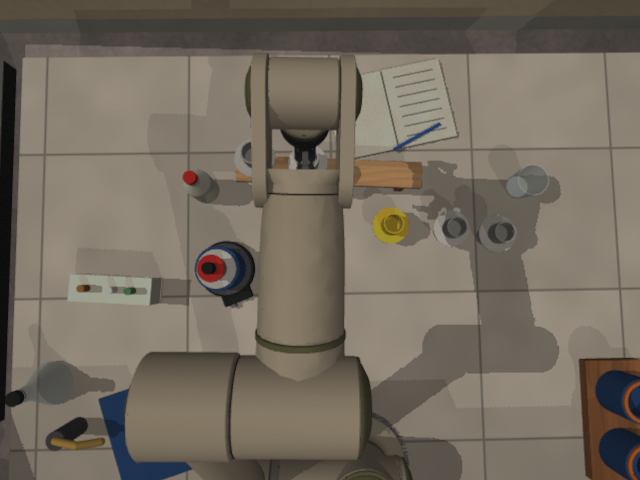

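```bash
python3 -m inch '85 -327 -129 2 0;85 -327 -129 2 0;85 -327 -129 2 0;85 -327 -129 2 0;85 -327 -129 2 0;85 -327 -129 2 0;85 -327 -129 2 0;85 -327 -129 2 0' 40
python3 - <<'E'
from h import *
to(.5395,-.225,.0635)
E
```

```text
time_s: 30.32
position: [0.5389, -0.2228, 0.2876]
tool_rot: [[0.0, 1.0, 0.03], [1.0, -0.001, 0.016], [0.016, 0.03, -0.999]]
ft_force: [-0.5, 0.2, -0.1]
grip_width: 0.0845
now [ 0.5389 -0.2228  0.2876] shift [ -5.8  -6.2 223.9] F [-0.5  0.2 -0.1] w 0.0845
```

```bash
python3 -m inch '85 -5.5 -6 60 0;85 -5.5 -6 120 0;85 -5.5 -6 180 0;85 -5.5 -6 215 0;85 -5.5 -6 224 0;85 -5.5 -6 224 0;40 -5.5 -6 224 0;40 -5.5 -6 224 0;40 -5.5 -6 224 0;40 -5.5 -6 224 0' 40
python3 -m inch '40 0 0 0 0;40 0 0 -60 0;40 0 0 -120 0;40 0 0 -180 0;40 0 0 -225 0;40 0 0 -225 0' 40
python3 -c "
from h import *
to(.6655,-.001,.29)"
```

```text
time_s: 31.58
position: [0.5402, -0.226, 0.0661]
tool_rot: [[0.0, 0.999, 0.033], [1.0, -0.001, 0.013], [0.013, 0.033, -0.999]]
ft_force: [-2.7, 0.4, 7.7]
grip_width: 0.0453
time_s: 32.33
position: [0.5334, -0.2293, 0.2932]
tool_rot: [[0.0, 0.999, 0.038], [1.0, -0.001, 0.01], [0.01, 0.038, -0.999]]
ft_force: [0.4, 0.0, -2.4]
grip_width: 0.0449
now [ 0.5334 -0.2293  0.2932] shift [228.3 131.7  10.5] F [ 0.4  0.  -2.4] w 0.0449
```

```bash
python3 -m inch '40 228 132 10 0;40 228 132 10 0;40 228 132 10 0;40 228 132 10 0;40 228 132 10 0;40 228 132 10 0;40 228 132 10 0' 40
python3 -c "
from h import *
to(.6655,-.001,.146)"
```

```text
time_s: 33.2
position: [0.6647, -0.0023, 0.2866]
tool_rot: [[0.002, 1.0, 0.031], [1.0, -0.002, 0.014], [0.014, 0.031, -0.999]]
ft_force: [0.6, 0.0, -2.6]
grip_width: 0.0452
now [ 0.6647 -0.0023  0.2866] shift [ -0.7  -3.6 140.5] F [ 0.6  0.  -2.6] w 0.0452
```

```bash
python3 -m inch '40 0 -3 55 0;40 0 -3 110 0;40 0 -3 130 0;40 0 -3 138 0;40 0 -3 141 0;40 0 -3 143 0;40 0 -3 143 0;40 0 -3 143 0' 40
```

```text
time_s: 34.2
position: [0.6671, 0.0006, 0.1464]
tool_rot: [[0.0, 0.999, 0.035], [1.0, -0.001, 0.013], [0.013, 0.035, -0.999]]
ft_force: [-3.3, -1.9, 4.7]
grip_width: 0.045
```

Contact at the height I expected. Next I release and go to E.

```bash
python3 -m inch '85 0 0 0 0;85 0 0 0 0;85 0 0 0 0;85 0 0 0 0;85 0 0 -40 0;85 0 0 -90 0;85 0 0 -150 0;85 0 0 -150 0' 40
python3 - <<'E'
from h import *
d=cam("side")
print(rings(d["W"],(.67,0),.18))
d=cam("top");cv2.imwrite("pics/t13.png",d["color"]);print("E",rings(d["W"],(.521,-.318),.132))
to(.5235,-.315,.29)
E
```

```text
time_s: 35.2
position: [0.663, -0.0011, 0.2994]
tool_rot: [[0.0, 0.999, 0.042], [1.0, -0.001, 0.013], [0.013, 0.042, -0.999]]
ft_force: [-1.1, -0.3, -1.0]
grip_width: 0.0849
(array([6.689e-01, 3.000e-04]), array([0.018 , 0.0212, 0.0248]), np.float64(0.1793), np.int64(61))
E (array([ 0.5212, -0.3184]), array([0.0191, 0.0214, 0.023 ]), np.float64(0.1306), np.int64(103))
now [ 0.662  -0.0009  0.2936] shift [-314.1 -138.3   -5.4] F [ 1.1  0.3 -0.1] w 0.0853
```

```bash
python3 -m inch '85 -315 -138 -5 0;85 -315 -138 -5 0;85 -315 -138 -5 0;85 -315 -138 -5 0;85 -315 -138 -5 0;85 -315 -138 -5 0;85 -315 -138 -5 0;85 -315 -138 -5 0' 40
python3 - <<'E'
from h import *
to(.5235,-.318,.0955)
E
```

```text
time_s: 36.3
position: [0.524, -0.3151, 0.2887]
tool_rot: [[-0.0, 1.0, 0.031], [1.0, -0.0, 0.016], [0.016, 0.031, -0.999]]
ft_force: [0.2, 0.6, -0.2]
grip_width: 0.085
now [ 0.524  -0.3151  0.2887] shift [ -6.1  -6.4 193.1] F [ 0.2  0.6 -0.2] w 0.085
```

```bash
python3 -m inch '85 -6 -6.4 60 0;85 -6 -6.4 120 0;85 -6 -6.4 165 0;85 -6 -6.4 187 0;85 -6 -6.4 193 0;85 -6 -6.4 193 0;40 -6 -6.4 193 0;40 -6 -6.4 193 0;40 -6 -6.4 193 0;40 -6 -6.4 193 0' 40
python3 -m inch '40 0 0 0 0;40 0 0 -60 0;40 0 0 -120 0;40 0 0 -180 0;40 0 0 -205 0;40 0 0 -205 0' 40
python3 -c "
from h import *
to(.6605,-.102,.3)"
```

```text
time_s: 37.55
position: [0.5235, -0.3195, 0.0978]
tool_rot: [[0.0, 0.999, 0.032], [1.0, -0.001, 0.013], [0.013, 0.032, -0.999]]
ft_force: [-2.7, -0.9, 5.9]
grip_width: 0.0448
time_s: 38.3
position: [0.5172, -0.3223, 0.3029]
tool_rot: [[0.0, 0.999, 0.034], [1.0, -0.001, 0.012], [0.012, 0.034, -0.999]]
ft_force: [0.3, -0.8, -4.3]
grip_width: 0.0444
now [ 0.5172 -0.3223  0.3029] shift [220.3 143.   10.5] F [ 0.3 -0.8 -4.3] w 0.0444
```

```bash
python3 -m inch '40 220 143 8 0;40 220 143 8 0;40 220 143 8 0;40 220 143 8 0;40 220 143 8 0;40 220 143 8 0;40 220 143 8 0' 40
python3 -c "
from h import *
to(.6605,-.102,.178)"
```

```text
time_s: 39.17
position: [0.6597, -0.1034, 0.3005]
tool_rot: [[0.002, 1.0, 0.03], [1.0, -0.002, 0.015], [0.015, 0.03, -0.999]]
ft_force: [-0.2, -0.7, -3.7]
grip_width: 0.0445
now [ 0.6597 -0.1034  0.3005] shift [ -0.4  -2.9 122.5] F [-0.2 -0.7 -3.7] w 0.0445
```

```bash
python3 -m inch '40 0 -2.5 55 0;40 0 -2.5 95 0;40 0 -2.5 115 0;40 0 -2.5 121 0;40 0 -2.5 123 0;40 0 -2.5 125 0;40 0 -2.5 125 0;40 0 -2.5 125 0' 40
```

```text
time_s: 40.17
position: [0.6621, -0.1007, 0.1781]
tool_rot: [[0.0, 0.999, 0.034], [1.0, -0.001, 0.013], [0.013, 0.034, -0.999]]
ft_force: [-2.0, -0.7, 5.7]
grip_width: 0.0446
```

```bash
python3 -m inch '85 0 0 0 0;85 0 0 0 0;85 0 0 0 0;85 0 0 0 0;85 0 0 -40 0;85 0 0 -90 0;85 -50 -60 -130 0;85 -150 -130 -130 0;85 -250 -200 -130 0;85 -250 -200 -130 0' 40
python3 - <<'E'
from h import *
d=cam("top");cv2.imwrite("pics/t14.png",d["color"]);T=d["W"]
s=cam("side");S=s["W"];cv2.imwrite("pics/s14.png",cv2.resize(s["color"][90:370,180:460],None,fx=2.1,fy=2.1))
for n,c,z in(("B",(.68,.21),.212),("C",(.674,.104),.196),("D",(.669,0),.18),("E",(.664,-.102),.212)):
    print(n,"top",rings(T,c,z),"side",rings(S,c,z)," flange top",rings(T,c,z-.044,R=.05))
print("lid",rings(T,(.4535,.299),.178,R=.035),rings(S,(.4545,.299),.178,R=.035),"knob",rings(T,(.4535,.299),.208,R=.02),"flange",rings(T,(.4535,.299),.126,R=.05,tol=.003))
E
```

```text
time_s: 41.42
position: [0.5026, -0.2896, 0.2963]
tool_rot: [[-0.0, 0.999, 0.032], [1.0, -0.0, 0.014], [0.014, 0.032, -0.999]]
ft_force: [0.9, 0.1, 0.4]
grip_width: 0.0847
B top (array([0.679 , 0.2109]), array([0.0197, 0.0214, 0.0228]), np.float64(0.2115), np.int64(114)) side (array([0.6831, 0.2105]), array([0.018 , 0.0212, 0.0248]), np.float64(0.2111), np.int64(78))  flange top (array([0.6794, 0.2111]), array([0.0079, 0.0335, 0.0415]), np.float64(0.1679), np.int64(847))
C top (array([0.6698, 0.1019]), array([0.0197, 0.0212, 0.0229]), np.float64(0.1947), np.int64(103)) side (array([0.6738, 0.1016]), array([0.0183, 0.0214, 0.0248]), np.float64(0.1951), np.int64(72))  flange top (array([0.6701, 0.1021]), array([0.0066, 0.0335, 0.0414]), np.float64(0.1518), np.int64(841))
D top (array([0.664 , 0.0007]), array([0.0195, 0.0213, 0.0226]), np.float64(0.1791), np.int64(105)) side (array([6.683e-01, 2.000e-04]), array([0.0176, 0.0213, 0.0242]), np.float64(0.1793), np.int64(65))  flange top (array([0.6645, 0.0008]), array([0.0072, 0.0333, 0.0415]), np.float64(0.1358), np.int64(823))
E top (array([ 0.6609, -0.1009]), array([0.0198, 0.0212, 0.0228]), np.float64(0.2112), np.int64(109)) side (array([ 0.6646, -0.1018]), array([0.0178, 0.0209, 0.0258]), np.float64(0.2112), np.int64(54))  flange top (array([ 0.6608, -0.1009]), array([0.0072, 0.0333, 0.0415]), np.float64(0.1677), np.int64(830))
lid (array([0.4512, 0.3014]), array([0.0126, 0.0218, 0.0274]), np.float64(0.1775), np.int64(448)) (array([0.455, 0.301]), array([0.011 , 0.0217, 0.0277]), np.float64(0.1779), np.int64(244)) knob (array([0.4516, 0.3008]), array([0.0022, 0.0084, 0.0114]), np.float64(0.2076), np.int64(116)) flange (array([0.4529, 0.3002]), array([0.0245, 0.0365, 0.0466]), np.float64(0.1254), np.int64(603))
```

View pics/t14.png

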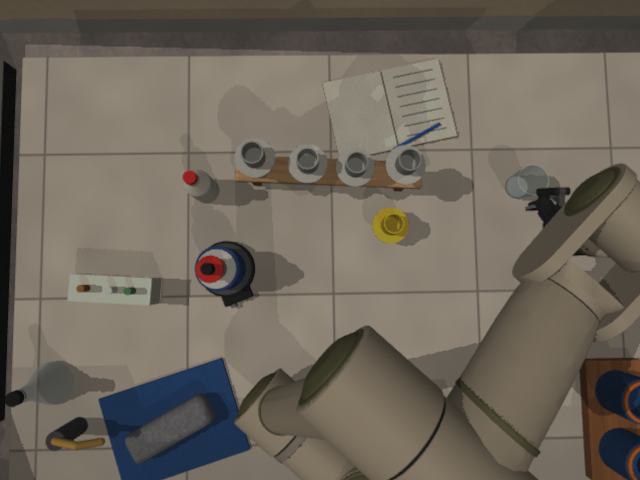

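View pics/s14.png

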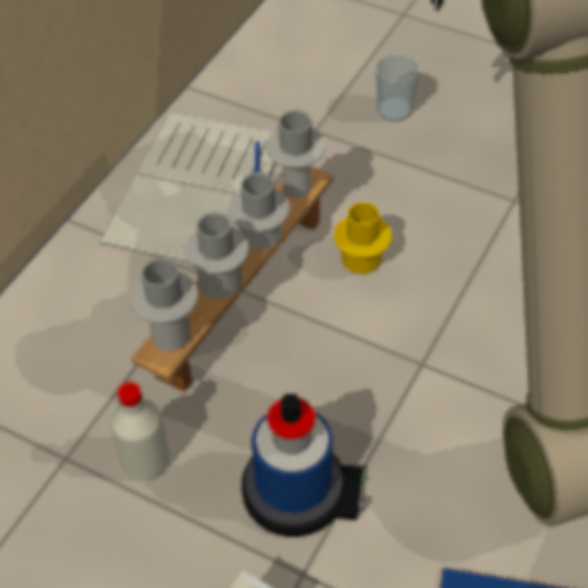

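```bash
python3 -c "
from h import *
print(env.observe()['ft_force'],env.observe()['time_s']);print(env.close_job())"
```

```text
[0.75444201 0.34751784 0.58280519] 41.525
the job is handed in; nothing more can be done
None
```

I handed the job in at 41.5 s, and everything I could check at the end looked right.

**Fit:** I measured the bore at about 70 mm deep, which left only the two 68 mm vessels as candidates. The first one I tried went straight in, and its flange rested on the seal at the height expected. I did not try any of the others.

**Lid and press:** I set the lid on that vessel and pressed with about 34 N. It travelled the 6 mm of the seal and stopped hard. Afterwards the lid disc measured 177.8 mm, the knob top 207.7 mm and the flange top 125.8 mm, against the 178, 208 and 126 mm expected when fully home. The top camera put the lid 2–3 mm from the vessel and jacket centres, within the play.

**Ledge:** The other four vessels stand upright within about 5 mm of the ledge's middle line and over 50 mm from its ends. Their mouths are at 211, 195, 179 and 211 mm, matching the expected heights to within about 1 mm.

**What went wrong or disagreed:**
- **Overshoot:** I sent one relative move twice, and the arm carried a vessel out close to the wash bottle. No contact showed in the force reading. The bottle looks in its place and upright in the pictures, but I did not measure it.
- **Tool tilt:** The overshoot left the tool tilted about 2° for the rest of the run. All four ledge vessels were set down that way and settled flat on release.
- **Cameras:** The top and wrist cameras disagreed by about 3 mm in x. The gripped vessel agreed with the wrist camera, so I used that one.

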